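# Brace the tile jig and hold its sprung jaw open at the set clip

## Robot

A 6-joint arm with a two-finger parallel gripper is mounted at the origin on the work surface. World frame = base frame: x ahead of the robot, y to its left, z up, the work surface at z = 0. Lengths are in mm, angles in rad, forces in N, time in s.
With the tool pointing down it reaches from about 375 to 900 mm from the base axis. Payload 3.1 kg.
Tool frame: the origin (TCP) lies on the centre line of the jaws, within the pads' length; the fingertips stand ahead of it and the grasp point (between the pads) lies 8 mm behind it (robot.tcp_to_tips is the z of the fingertips in the tool frame, in mm); z points along the fingers, y is the line along which they close (so a half turn about z gives the same grasp; the last joint's range is limited). The gripper opens to 87 mm and grips with 3 to 60 N. Pads are 19 mm wide; open, the fingers measure 117 mm over their backs; the gripper's body (75 mm by 190 mm) begins 51 mm behind the grasp point.
Start: joints at [-1.308, 0.527, 1.433, -0, 1.181, -0.178], TCP at [267.248, -564.956, 233.548] pointing down, gripper open.
Joint ranges: [-3.08, 3.08], [-0.75, 2.2], [0.22, 2.44], [-1.43, 4.57], [0, 2.65], [-2.85, 2.85]. Speed limits (rad/s): [2.79, 2.79, 3.14, 3.14, 3.14, 3.14].

## Interface

Orientations are given as [roll, pitch, yaw] about the fixed x, y, z axes, in that order (R = Rz(yaw) Ry(pitch) Rx(roll)).
In Python, from workcell import robot, read_camera gives the robot as it stands. Calls block until the motion is done:
- robot.move_ptp(position, orientation): joint-space move of the TCP to a pose.
- robot.movel(position, rate=150, rotation=None, threshold=None): straight line of the TCP; rotation=None keeps the orientation; rate is the mean speed in mm/s. With threshold (N) it stops when the force on the tool has changed by that much, and returns True; else False.
- robot.move_j(angles): joint-space move.
- robot.move_gripper(opening, strength=None): opening from 0.0 (shut) to 1.0 (fully open); strength is the grip in N (None keeps the last); returns when the fingers have stopped.
- robot.dwell(seconds).
- robot.solve_ik(position, orientation): joint angles nearest the present ones, or None.
- read_camera(name): name is "scene" or "top"; returns a dict with "img" (420x560x3 uint8, red, green, blue), "fx", "fy", "cx", "cy" (pixels), "k1" (the pictures are not rectified: a ray, as slopes to the right and down, at radius r is drawn at 1 + k1 r^2 times it, then the intrinsics apply), "T" (4x4, takes a point from camera to world coordinates). Camera axes: x right, y up, looking along -z (the intrinsics and any distortion apply to the point x, -y, -z); pixel columns grow to the right and rows downward; lengths in mm; the calibration is good to about 2 mm. A picture is of the moment at which its call begins. There is no depth.
A pose or a line that the arm cannot do raises robot.MotionError and nothing moves.
- robot.job_done(): hands the job in; it is judged then, once.
Readings, each from a call of its own:
- robot.read_time_s(): time.
- robot.read_q(): joint angles.
- robot.read_qd(): joint speeds.
- robot.read_joint_torque(): joint torques, N m.
- robot.read_position(): TCP position.
- robot.read_ee_rot(): TCP orientation.
- robot.read_force(): force on the tool from outside, world axes, zero at the start.
- robot.read_moment(): the same for the moment, N m.
- robot.read_opening(): opening from 0.0 (shut) to 1.0 (fully open).
- robot.read_gripper_force(): force on a finger pad.
Only numpy, scipy, OpenCV 4.12 (cv2) and the standard library are available. Lean on these libraries where they do the work, as an engineer would, in place of code of your own. Each camera call takes 0.05 s, during which the arm holds its last target. There are 200 camera calls.

## Task

Swing the blue leg of the tile jig all the way out until it snaps into its end position and stays there. Then grip the orange handle, pull the sprung slide out until its black pointer is level with the red clip, and keep it there: finish while still holding the handle at the mark, so that the tile can be lifted out. Leave the tile, the spare tiles, the jars, the crockery and the brush where they are.

Things in the scene. Friction and masses are not known exactly. Their poses are not given: they have to be found in the camera images.
- jig: Tile jig, fixed on the table: wooden bed 200 x 120 x 24 mm (x, y, z). Origin: centre of its underside, z up; turned up to 0.4 rad either way. A steel fence across its +x end and a small bridge at x = -88 mm (66 mm wide along y) that guides the slide both reach up to z = 42 mm. Leg on the +y side, red clip on the -y edge. The slide pulls out along the jig's -x, roughly to the robot.
- slide: Sprung aluminium slide; axes as the jig. Origin at table height under the middle of its orange handle; home at jig (-120, 0, 0) mm. Handle: upright plate 14 mm thick (x), 50 mm wide (y), z = 30 to 99 mm. A tongue 26 mm wide, top at z = 35 mm, runs in +x to a jaw bar (14 x 88 mm, top at z = 44 mm, centre 115 mm in +x of the origin) at the tile. Travel 80 mm along the jig's -x.
- grip (a point): Good grasp point in the orange handle: middle, z = 80 mm, 19 mm below its top; pinch from above across the 14 mm thickness (fingers closing along the jig's x). A spring pulls the slide home with 4.2 N when home plus 0.7 N per 10 mm of pull (8 N at 55 mm); it returns if let go.
- pointer (a point): Tip of the thin black pointer on the -y end of the slide's jaw bar, z = 36 mm; moves with the slide.
- mark: Red setting clip (plate 5 mm along x, 16 mm along y, top at z = 35 mm, with a wider back) clamped on the -y edge of the bed, fixed; same axes as the jig, origin at table height in its middle plane. It stands 30 to 60 mm in the jig's -x from the pointer's home place.
- mark_line (a point): The mark: point in the middle plane of the red clip's thin plate, 36 mm above the table. The pointer is level with it when both have the same x in the jig's frame (the two stay a few mm or less apart along y).
- leg (a joint): Angle of the blue leg, rad. 0: folded along the bed, pointing in the jig's +x (the start). Grows anticlockwise seen from above; 1.57: straight out to the jig's +y at its end stop. Over-centre spring: let go below 0.9 it springs back to 0 (2.4 N at the peg at 0, falling to none at 1.0), past 1.1 it snaps on to the end stop by itself and is held there (1.3 N at the peg).
- leg_hinge (a point): Upright hinge axis of the leg, at table height; jig (-90, 75, 0) mm. A small steel spring strut (top at z = 36 mm) beside it joins the bed's corner to the leg 40 mm from this axis.
- leg_peg (a point): Centre of the top, at z = 85 mm, of the round upright blue peg (14 mm diameter, from z = 19 mm up) at the leg's free end, 100 mm from the hinge. The leg itself is a bar 18 mm wide with its top at z = 20 mm, ending with the rubber foot 13 mm beyond the peg's axis.
- tile: Terracotta tile 80 x 80 x 10 mm lying on the bed between jaw and fence, top at z = 34 mm; origin at the centre of its underside. Loose; not to be moved.
- spare_tiles: Stack of three tiles, about 86 x 84 x 30 mm, on the table beside the leg's far end, outside the leg's sweep; origin at the centre of its underside. Loose; leave alone.
- glaze_jar: Blue glaze jar with a white lid, 60 mm diameter, 75 mm high, on the jig's -y side; origin at the centre of its underside. Leave alone.
- bowl: White bowl, 120 mm diameter, 55 mm high, at a side of the table; origin at the centre of its underside. Leave alone.
- mug: Blue mug, 80 mm diameter, 90 mm high, at a side of the table; origin at the centre of its underside. Leave alone.
- white_jar: White jar with a green lid, 60 mm diameter, 80 mm high, at a side of the table; origin at the centre of its underside. Leave alone.
- brush: Brush lying on the table on the robot's right; origin under its middle, handle to its -x. Leave alone.

How it is judged (in metres and radians):
On the way, in this order (a step that is already met when the one before it is completed fails the run):
1. the blue leg is seated at its end position (value of joint leg above 1.5 rad), for 0.2 s.
2. the handle is held in the fingers with the pointer at the red clip (x of mark_line in the frame of pointer between -0.005 and 0.005 m and contact force between the fingers and slide above 2 N and value of joint leg above 1.5 rad), for 0.3 s.
At the end, for the whole second after the job is handed in: The leg stands at its end position (over 1.5 rad) and the slide is at rest (under 20 mm/s), held by the fingers (over 2 N on the slide) with its pointer within 5 mm of the red clip's middle along the jig's x, through the last second (all of step 2 and linear speed of slide below 0.02 m/s); the arm keeps its last pose, push and grip.
It fails at once if the tile in the jig is moved by more than 25 mm (distance of tile from where it was at the start of the episode above 0.025 m).
It fails at once if the spare tiles, a jar, the bowl, the mug or the brush is moved by more than 25 mm (distance of any of spare_tiles, glaze_jar, bowl, mug, white_jar, brush from where it was at the start of the episode above 0.025 m).
It also fails if it takes over 48 s, if anything falls off the work surface, if the arm or the gripper's body presses on something with over 40 N, if the wrist force passes 120 N, or if a joint passes its speed limit or range.

## Working session

There is one attempt and no reset: what is moved stays moved. The work goes in short steps, each a Python script; the robot and the scene stay as the last script left them, time stands still between calls to the robot, and variables do not carry over. Pictures are saved under pics/ and viewed, at most 10 in all, crops included, and the job is handed in when it is done.

```bash
ls; mkdir -p pics
cat > h.py <<'E'
import numpy as np, cv2
from workcell import robot, read_camera
def cam(n):
    c=read_camera(n); c['bgr']=cv2.cvtColor(c['img'],cv2.COLOR_RGB2BGR); return c
def ray(c,u,v):
    x=(u-c['cx'])/c['fx']; y=(v-c['cy'])/c['fy']
    rd=np.hypot(x,y); r=rd
    for _ in range(30): r=rd/(1+c['k1']*r*r)
    s=r/rd if rd>0 else 1
    d=c['T'][:3,:3]@np.array([x*s,-y*s,-1.0]); return c['T'][:3,3],d
def onz(c,u,v,z):
    o,d=ray(c,u,v); return o+d*(z-o[2])/d[2]
def proj(c,p):
    q=c['T'][:3,:3].T@(np.asarray(p,float)-c['T'][:3,3])
    x,y=q[0]/-q[2],-q[1]/-q[2]; k=1+c['k1']*(x*x+y*y)
    return c['cx']+c['fx']*x*k, c['cy']+c['fy']*y*k
E
python3 - <<'E'
from h import *
for n in('top','scene'):
    c=cam(n); cv2.imwrite(f'pics/{n}0.png',c['bgr']); np.savez(f'{n}0.npz',**c)
    print(n,c['fx'],c['k1'],c['T'].round(2).tolist())
E
```

```text
pics
top 411.4705768617587 -0.07604456840627286 [[0.01, 0.98, -0.18, 283.89], [-1.0, 0.01, -0.01, -19.36], [-0.01, 0.18, 0.98, 1384.35], [0.0, 0.0, 0.0, 1.0]]
scene 441.9722584467021 -0.09854806377623265 [[0.17, -0.74, 0.65, 1323.94], [0.99, 0.13, -0.11, -115.31], [-0.0, 0.66, 0.75, 992.31], [0.0, 0.0, 0.0, 1.0]]
```

View pics/top0.png

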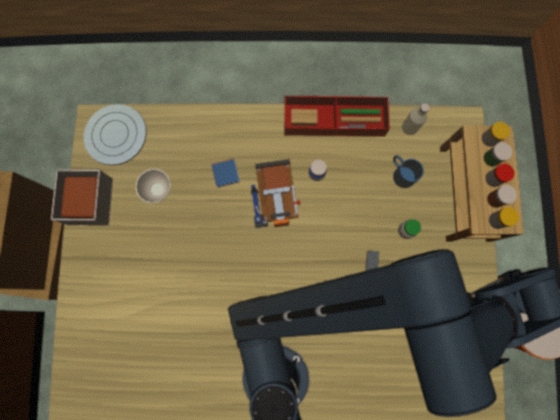

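View pics/scene0.png

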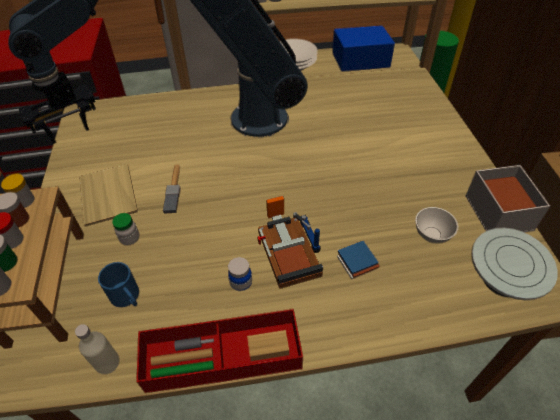

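The top view shows the jig around pixel (277,192), with the leg on its left, the orange handle near (281,222), the red clip near (297,203) and the spare stack at (225,173). In the scene view the jig is around (288,248). I'll enlarge both.

Run:
```python
import numpy as np,cv2
a=cv2.imread('pics/top0.png')[145:245,235:315]; b=cv2.imread('pics/scene0.png')[190:290,250:330]
cv2.imwrite('pics/crop0.png',cv2.resize(np.hstack([a,b]),None,fx=5,fy=5,interpolation=cv2.INTER_CUBIC))
```

```text
(no output)
```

View pics/crop0.png

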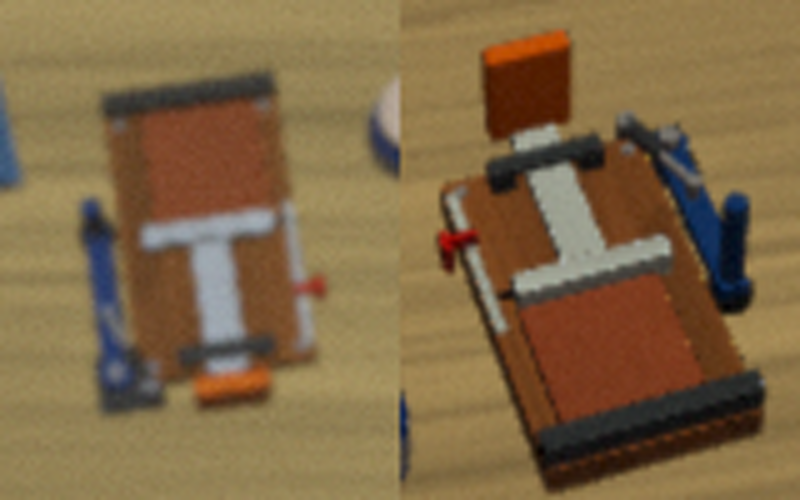

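The crop shows in the scene view the handle top centre at crop (527,44), the peg top (736,198), the clip plate (468,238) and the pointer tip (504,295). In the top view the peg top is at (91,207) and the clip plate at (303,289). Next I fit the jig pose from these points.

```bash
cat > fit.py <<'E'
from h import *
from scipy.optimize import least_squares
T=dict(np.load('top0.npz'));S=dict(np.load('scene0.npz'))
def px(x,y,s): return ((x+.5)/5-.5+235,(y+.5)/5-.5+145) if s=='t' else ((x-400+.5)/5-.5+250,(y+.5)/5-.5+190)
C=[('s',527,44,(-120,0,99)),('s',736,199,(10,75,85)),('s',443,188,(-100,-60,24)),('s',547,476+12,(100,-60,0)),
('t',91,206,(10,75,85)),('t',314,358,(-100,-60,24)),('t',138,378,(-100,60,24)),('t',232,376,(-120,0,99)),('s',591,250,(-12,0,44)),('t',208,228,(-5,0,44))]
def J(p,q):
    c,s=np.cos(p[2]),np.sin(p[2]); return np.array([p[0]+c*q[0]-s*q[1],p[1]+s*q[0]+c*q[1],q[2]])
def res(p): return np.concatenate([np.subtract(proj(T if k=='t' else S,J(p,q)),px(x,y,k)) for k,x,y,q in C])
f=least_squares(res,[500,-30,0.1],loss='soft_l1',x_scale=[10,10,.1])
P=f.x
def inv(p,w):
    c,s=np.cos(p[2]),np.sin(p[2]); d=w-np.array([p[0],p[1],0]); return np.array([c*d[0]+s*d[1],-s*d[0]+c*d[1],d[2]])
if __name__=='__main__':
    print(P); print(res(P).reshape(-1,2).round(2).tolist())
    for k,x,y,z,n in[('s',470,238,36,'mark'),('t',303,288,36,'mark'),('s',504,295,36,'pointer'),('s',591,250,44,'jaw')]:
        print(n,k,inv(P,onz(T if k=='t' else S,*px(x,y,k),z)).round(1))
    np.save('P.npy',P)
    for n,im,c in(('t','top',T),('s','scene',S)):
        hsv=cv2.cvtColor(c['bgr'],cv2.COLOR_BGR2HSV)
        m=cv2.inRange(hsv,(0,190,90),(4,255,255))|cv2.inRange(hsv,(174,190,90),(180,255,255))
        nn,_,st,ce=cv2.connectedComponentsWithStats(m)
        print(n,[(s.tolist(),e.round(1).tolist()) for s,e in zip(st,ce) if 2<s[4]<60])
    print(J(P,(0,0,0)), onz(T,225,173,30), inv(P,onz(T,225,173,30)))
E
python3 fit.py
```

```text
[6.19734297e+02 6.27992617e+00 1.55962510e-01]
[[-0.46, 0.31], [-0.07, 0.54], [-1.13, -0.54], [-0.04, 1.98], [-1.1, 0.16], [-0.21, -0.04], [-0.38, 1.14], [-0.7, 1.04], [-0.71, 0.8], [-0.86, -0.1]]
mark s [-48.8 -55.4  36. ]
mark t [-54.1 -59.9  36. ]
pointer s [ -6.  -49.2  36. ]
jaw s [-14.    2.7  44. ]
t [([367, 115, 3, 1, 3], [368.0, 115.0]), ([294, 126, 3, 2, 5], [294.8, 126.6]), ([298, 126, 5, 3, 7], [299.7, 126.9])]
s [([258, 236, 7, 4, 13], [260.5, 237.4]), ([281, 310, 16, 20, 32], [291.6, 316.6]), ([270, 312, 10, 2, 11], [274.4, 312.4]), ([254, 315, 3, 1, 3], [255.0, 315.0]), ([258, 314, 6, 2, 7], [260.4, 314.4]), ([241, 317, 3, 1, 3], [242.0, 317.0]), ([246, 316, 7, 2, 7], [249.0, 316.1]), ([226, 319, 4, 1, 4], [227.5, 319.0]), ([233, 318, 4, 1, 4], [234.5, 318.0]), ([179, 321, 32, 6, 36], [194.4, 323.9]), ([212, 321, 5, 1, 5], [214.0, 321.0]), ([220, 320, 4, 1, 4], [221.5, 320.0]), ([169, 327, 9, 2, 10], [172.7, 327.2]), ([155, 329, 6, 1, 6], [157.5, 329.0]), ([165, 328, 3, 1, 3], [166.0, 328.0]), ([139, 330, 15, 9, 22], [144.1, 332.0]), ([297, 331, 3, 9, 10], [297.6, 335.4]), ([299, 341, 2, 9, 9], [299.4, 345.0])]
[619.73429686   6.27992617   0.        ] [677.25882486 178.79562409  30.        ] [ 83.62335862 161.48644292  30.        ]
```

Fit residuals are about 1 px. The jig sits at (620, 6) mm with yaw 0.156, and the pull to the mark is about 45 mm. Next I plan the leg swing and check reach before moving.

```bash
cat > plan.py <<'E'
from h import *
P=np.load('P.npy')
def W(x,y,z): 
    c,s=np.cos(P[2]),np.sin(P[2]); return [P[0]+c*x-s*y,P[1]+s*x+c*y,z]
tt=robot.tcp_to_tips
def ori(th,k): return [np.pi,0,P[2]+th+k*np.pi/2]
def leg(th,tip,gap=0,r=100):
    off=16.5+gap; return W(-90+r*np.cos(th)+off*np.sin(th),75+r*np.sin(th)-off*np.cos(th),tip+tt)
E
python3 - <<'E'
from plan import *
print(tt, robot.read_ee_rot())
for k in(1,-1):
    for th in np.linspace(0,1.5,4):
        q=robot.solve_ik(leg(th,54),ori(th,k)); print(k,th,None if q is None else np.round(q,2))
    for d in(0,45): 
        q=robot.solve_ik(W(-120-d,0,72),ori(0,k)); print(k,'grip',None if q is None else np.round(q,2))
E
```

```text
11.0 [-3.13964267e+00 -3.46667048e-04  4.41785834e-01]
1 0.0 [-0.07  0.75  1.56 -0.    0.84 -0.23]
1 0.5 [ 0.01  0.74  1.57  0.    0.83 -0.65]
1 1.0 [ 0.07  0.72  1.64  0.    0.79 -1.09]
1 1.5 [ 0.11  0.68  1.74  0.    0.71 -1.55]
1 grip [-0.25  0.63  1.87 -0.    0.64 -0.4 ]
1 grip [-0.29  0.6   1.98 -0.    0.56 -0.44]
-1 0.0 None
-1 0.5 [ 0.01  0.74  1.57 -0.    0.83  2.49]
-1 1.0 [ 0.07  0.72  1.64 -0.    0.79  2.06]
-1 1.5 [ 0.11  0.68  1.74 -0.    0.71  1.59]
-1 grip [-0.25  0.63  1.87 -0.    0.64  2.74]
-1 grip [-0.29  0.6   1.98 -0.    0.56  2.7 ]
```

Run:
```python
from plan import *
robot.move_gripper(0.0,20)
robot.move_ptp(leg(0,160,15),ori(0,1))
robot.movel(leg(0,54,15),rate=120)
print(robot.read_time_s(), robot.movel(leg(0,54,-3),rate=40,threshold=1.5), robot.read_force().__str__())
print(np.round(robot.read_position(),1), np.round(leg(0,54),1))
for th in (0.2,.4,.6,.8,1.0,1.15,1.3,1.42):
    robot.movel(leg(th,54),rate=70,rotation=ori(th,1)); print(th,np.round(robot.read_force(),1))
print(robot.read_time_s())
c=cam('scene'); cv2.imwrite('pics/s1.png',cv2.resize(c['bgr'][150:300,220:420],None,fx=3,fy=3,interpolation=cv2.INTER_CUBIC))
```

```text
5.1917 True [ 0.06530083 -1.94302516  1.52367431]
[620.5  66.7  65.3] [620.5  65.6  65. ]
0.2 [-0.6 -2.   2.2]
0.4 [-0.4 -1.1  0.9]
0.6 [-1.  -1.3  0.7]
0.8 [-0.4 -1.3  0.3]
1.0 [-0.6 -0.4 -1. ]
1.15 [ 0.  -0.1  0.3]
1.3 [ 0.   0.3 -0.1]
1.42 [ 0.6  0.5 -0.2]
8.875
```

View pics/s1.png

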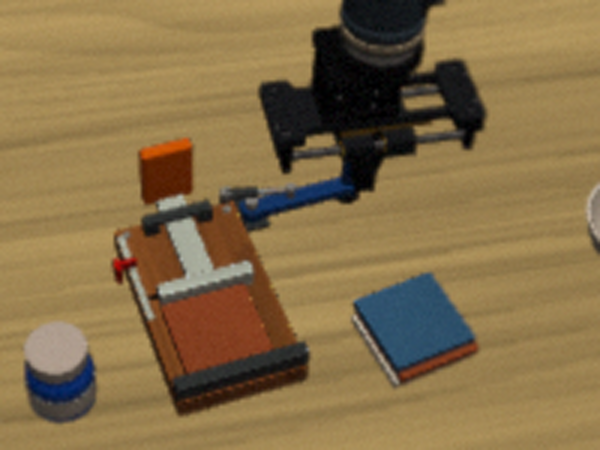

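The leg is out to the side at its end stop, with the closed fingers beside the peg. I'll retreat, grip the handle and pull about 45 mm.

Run:
```python
from plan import *
robot.movel(leg(1.42,54,15),rate=100)
robot.movel(leg(1.42,150,15),rate=200)
robot.move_ptp(W(-120,0,150),ori(0,1))
robot.move_gripper(0.6)
print(robot.movel(W(-120,0,72),rate=80,threshold=8))
robot.move_gripper(0.0,40)
print(robot.read_opening(),robot.read_gripper_force(),np.round(robot.read_force(),1))
robot.movel(W(-165,0,72),rate=30)
print(robot.read_opening(),robot.read_gripper_force(),np.round(robot.read_force(),1),robot.read_time_s(),np.round(robot.read_position(),1),np.round(W(-165,0,72),1))
out=[]
for n,u,v in(('scene',240,190),('top',260,160)):
    c=cam(n); np.savez(n+'1.npz',**c)
    out.append(cv2.resize(c['bgr'][v:v+75,u:u+50],None,fx=8,fy=8,interpolation=cv2.INTER_CUBIC))
cv2.imwrite('pics/c2.png',np.hstack(out))
```

```text
False
0.1583126214625019 39.978237616305705 [-4.7 -2.9  3.4]
0.1546141102527657 40.11053955531679 [ 6.5  6.3 -3.5] 15.45 [459.7 -18.8  72. ] [456.7 -19.3  72. ]
```

View pics/c2.png

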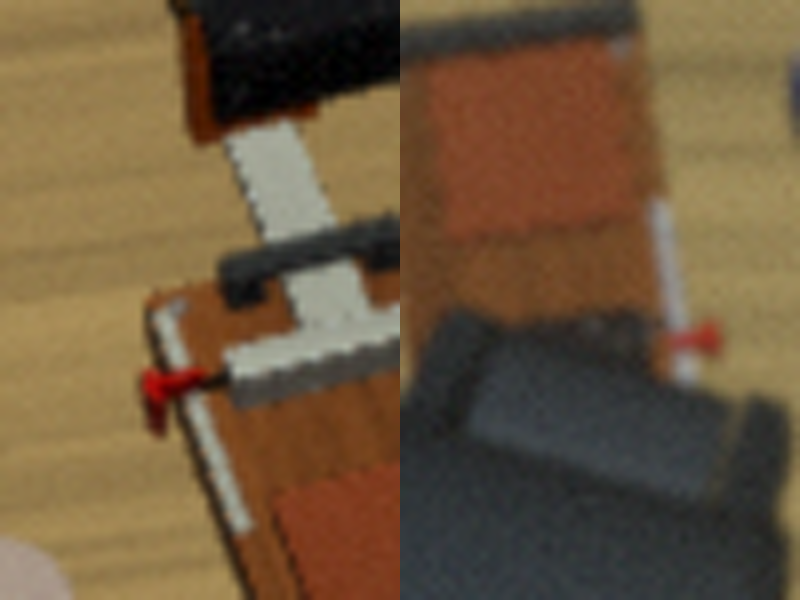

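In the scene crop the black pointer (tip about (205,381)) is nearly level with the red plate (about (190,381)). It looks 1–3 mm short. I'll zoom in with a jig-x grid overlay.

Run:
```python
from plan import *
import numpy as np
c=dict(np.load('scene1.npz')); u0,v0,f=252,228,24
im=cv2.resize(c['bgr'][v0:v0+18,u0:u0+24],None,fx=f,fy=f,interpolation=cv2.INTER_CUBIC)
for i,x in enumerate(range(-65,-35,5)):
    a,b=[tuple(int(round(t)) for t in ((proj(c,W(x,y,36))[0]-u0+.5)*f-.5,(proj(c,W(x,y,36))[1]-v0+.5)*f-.5)) for y in(-75,-35)]
    cv2.line(im,a,b,(0,255,0) if x==-50 else (255,255,255),1)
cv2.imwrite('pics/z.png',im)
```

```text
(no output)
```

View pics/z.png

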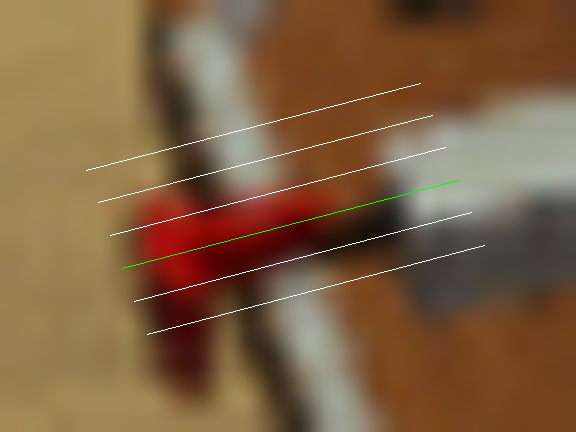

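Against the jig-x grid the plate's top face reads about -53 and the pointer about -47 to -48, so it is roughly 5 mm short. The arm also sags about 3 mm under the spring. I'll pull 5 mm more.

Run:
```python
from plan import *
p0=np.array(robot.read_position())
robot.movel(W(-170.5,0,72),rate=20); robot.dwell(0.3)
print(np.round(robot.read_position()-p0,1),robot.read_gripper_force(),robot.read_time_s(),np.round(robot.read_qd(),3))
fr=[cam('scene') for _ in range(6)]; c=fr[0]; c['bgr']=np.mean([x['bgr'] for x in fr],0).astype(np.uint8)
out=[]
for cc in(c,dict(np.load('scene1.npz'))):
  u0,v0,f=256,228,22
  im=cv2.resize(cc['bgr'][v0:v0+18,u0:u0+18],None,fx=f,fy=f,interpolation=cv2.INTER_CUBIC)
  for x in(-60,-55,-50,-45):
    a,b=[tuple(int(round(t)) for t in ((proj(cc,W(x,y,36))[0]-u0+.5)*f-.5,(proj(cc,W(x,y,36))[1]-v0+.5)*f-.5)) for y in(-75,-35)]
    cv2.line(im,a,b,(0,255,0) if x==-50 else (255,255,255),1)
  out.append(im)
cv2.imwrite('pics/z2.png',np.hstack(out))
```

```text
[-5.4 -0.9  0. ] 40.11377161019482 16.275 [ 0.     0.     0.001  0.     0.    -0.001]
```

View pics/z2.png

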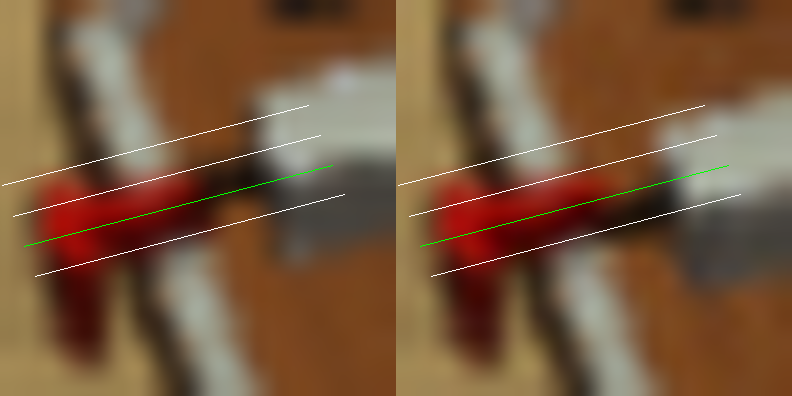

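Now the pointer (-52) sits on the red plate's top face (about -53), roughly 1 mm off. One quick numeric check that the leg is still seated, then I'll hand in.

Run:
```python
from plan import *
c=cam('scene'); hsv=cv2.cvtColor(c['bgr'],cv2.COLOR_BGR2HSV)
m=cv2.inRange(hsv,(105,150,40),(125,255,255)); m[:, :290]=0; m[:,345:]=0; m[:170]=0;m[240:]=0
v,u=np.nonzero(m); i=v.argmin(); print('top of blue',u[v<v.min()+2].mean(),v.min(),'umax',u.max())
for th in(1.3,1.45,1.57): print(th,np.round(proj(c,W(-90+100*np.cos(th),75+100*np.sin(th),85)),1),np.round(proj(c,W(-90+113*np.cos(th),75+113*np.sin(th),15)),1))
```

```text
top of blue 337.0 195 umax 338
1.3 [339.5 201.8] [341.9 217.9]
1.45 [338.4 197.9] [340.7 213.5]
1.57 [337.  194.9] [339.1 210.2]
```

Run:
```python
from plan import *
print(robot.read_gripper_force(),robot.read_time_s(),robot.job_done())
```

```text
the job is handed in; nothing more can be done
40.1138270040974 16.625 None
```

I handed the job in at 16.6 s: the leg is at its end stop, and the gripper holds the handle at 40 N with the pointer about 1 mm from the red clip by my camera reading. No verdict was returned.

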